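# Bin the empty tin

### The arm

A 6-joint arm with a two-finger parallel gripper is mounted at the origin on the work surface. World frame = base frame: x ahead of the robot, y to its left, z up, the work surface at z = 0. Lengths are in m, angles in rad, forces in N, time in s.
With the tool pointing down it reaches from about 0.275 to 0.725 m from the base axis. Payload 5.6 kg.
Tool frame: the origin (TCP) lies on the centre line of the jaws, within the pads' length; the fingertips stand 22 mm ahead of it and the grasp point (between the pads) lies 3 mm ahead of it; z points along the fingers, y is the direction in which the jaws open and shut (so a half turn about z gives the same grasp; the last joint's range is limited). The gripper opens to 85 mm and grips with 20 to 120 N. Pads are 22 mm wide; open, the fingers measure 114 mm over their backs; the gripper's body (76 mm by 85 mm) begins 54 mm behind the grasp point. The pads swing forward as they close: fully open they stand 13 mm farther back than shut.
Start: joints at [-1.01, 0.255, 0.108, 0, -1.424, -0.285], TCP at [0.15, -0.529, 0.253] pointing down, gripper open.
Joint ranges: [-2.95, 2.95], [-1.21, 1.97], [-1.09, 1.5], [-2.87, 1.71], [-2.94, -0.07], [-3.05, 3.05]. Speed limits (rad/s): [2.57, 2.57, 3.14, 3.14, 3.14, 3.14].

### API

Orientations are given as a 3x3 rotation matrix whose columns are the frame's x, y, z axes.
In Python, from station import get_obs, camera, finish_job gives the robot as it stands.
- The arm moves only by the tool play_rows, never from a script. Its argument "rows" is a list that holds one entry, the list of rows, each a list of 7 numbers: the opening, from 0 (shut) to 1 (fully open), then the shift along the tool's x, y, z in cm, then the turn, a rotation vector about the tool's x, y, z in degrees. A call has exactly 8 rows; each row shifts and turns the commanded pose from where the row before left it, along the tool's axes as they then stand; what a row does not reach is not made up. A row lasts 1/10 s, in which the tool goes at most 50 mm and 8.59 degrees, less where a joint would pass 70% of its speed; a pose out of reach is approached as far as the arm can. A call is refused whole if a number of a shift passes 5 or a number of a turn 8.59, either way. A call with a gripper value outside its range is refused whole. The fingers move at their own pace and stop on an object; the grip force is fixed at half the most. Time passes only in rows, so rows that do not move let the fingers close, or fill a call up. It gives the time, the measured TCP pose, the force and the opening at its end, in the units of the state.
- get_obs(): the state, without advancing time (a new reading comes with each control period).
- camera(name): name is "side" or "top" or "wrist"; returns a dict with "pixels" (420x560x3 uint8, red, green, blue), "K" (3x3 intrinsics, pixels), "world_from_camera" (4x4, takes a point from camera to world coordinates). Camera axes: x right, y down, z forward; pixel columns grow to the right and rows downward; lengths in m; the calibration is good to about 2 mm. A picture is of the moment at which its call begins. There is no depth.
- finish_job(): hands the job in, once; it reports no verdict.
The state is a dict: "clock": time; "q": joint angles; "qd": joint speeds; "joint_efforts": joint torques, N m; "tcp_pos": TCP position; "ee_rot": TCP orientation; "force": force on the tool from outside, world axes, zero at the start; "ft_torque": the same for the moment, N m; "grip_width": opening from 0.0 (shut) to 1.0 (fully open).
Only numpy, scipy, OpenCV 4.12 (cv2) and the standard library are available. Lean on these libraries where they do the work, as an engineer would, in place of code of your own. Each camera call takes 0.05 s, during which the arm holds its last target.

### The job

One of the two matching metal tins is used up, but they look the same: lift them clear of the counter one after the other to feel which is lighter. With the heavier, full tin felt and stood back upright on the counter, lift the empty one, drop it into the wire basket and let go. Do not disturb the mugs, milk jug or sugar bowl.

Things in the scene. Friction and masses are not known exactly. Their poses are not given: they have to be found in the camera images.
- tin_a: closed rectangular tin, plain bare metal, 90 mm (its x) by 60 mm (its y) by 115 mm high, smooth straight sides, lid of darker metal over the top 21 mm; the lid is jammed shut and flush with the sides. Looks exactly like the other tin; one of the two is empty and weighs 100 to 165 g, the other is full and weighs 380 to 600 g; which is which can only be felt. Origin: centre of its underside, z up when it stands.
- tin_b: closed rectangular tin, plain bare metal, 90 mm (its x) by 60 mm (its y) by 115 mm high, smooth straight sides, lid of darker metal over the top 21 mm; the lid is jammed shut and flush with the sides. Looks exactly like the other tin; one of the two is empty and weighs 100 to 165 g, the other is full and weighs 380 to 600 g; which is which can only be felt. Origin: centre of its underside, z up when it stands.
- basket: open-topped dark wire basket, fixed to the counter, 280 mm (its x) by 220 mm (its y) outside, rim 100 mm above the counter, walls 4 mm, inner floor 15 mm above the counter. Origin: centre of its footprint at counter height, z up.
- tin_a_mid (a point): centre of tin_a, 57.5 mm above the centre of its underside.
- tin_b_mid (a point): centre of tin_b, 57.5 mm above the centre of its underside.
- sugar_bowl: lidded white ceramic sugar bowl, 100 mm across, 92 mm high with its knob, loose. Origin: centre of its underside.
- milk_jug: small stainless milk jug, 80 mm across, 100 mm high, handle reaching 66 mm from its axis at its +y, loose. Origin: centre of its underside.
- mugs: two striped ceramic mugs stacked one on the other, 80 mm across, 167 mm high, handles reaching 71 mm from the axis at its +y, loose; the pair moves as one piece. Origin: centre of the underside.

How it is judged:
On the way, in this order (a step that is already met when the one before it is completed fails the run):
1. the full tin is lifted clear of the counter (one tin is up, and the one left standing presses on the counter with the empty tin's weight only) (((height (world z) of tin_a above 0.012 m and contact force between tin_b and anything else below 2.5 N and angle between tin_b's own z axis and vertical below 0.12 rad and height (world z) of tin_b below 0.008 m and linear speed of tin_b below 0.03 m/s) or (height (world z) of tin_b above 0.012 m and contact force between tin_a and anything else below 2.5 N and angle between tin_a's own z axis and vertical below 0.12 rad and height (world z) of tin_a below 0.008 m and linear speed of tin_a below 0.03 m/s))), for 0.2 s.
2. both tins stand upright on the counter (angle between each of tin_a, tin_b's own z axis and vertical below 0.12 rad and height (world z) of each of tin_a, tin_b below 0.008 m and linear speed of each of tin_a, tin_b below 0.03 m/s), for 0.2 s.
3. then the empty tin is lifted (one tin is up, and the one left standing presses with the full tin's weight) (((height (world z) of tin_a above 0.03 m and contact force between tin_b and anything else above 2.7 N and angle between tin_b's own z axis and vertical below 0.12 rad and height (world z) of tin_b below 0.008 m and linear speed of tin_b below 0.03 m/s) or (height (world z) of tin_b above 0.03 m and contact force between tin_a and anything else above 2.7 N and angle between tin_a's own z axis and vertical below 0.12 rad and height (world z) of tin_a below 0.008 m and linear speed of tin_a below 0.03 m/s))), for 0.1 s.
At the end, for the whole second after the job is handed in: The empty tin is at rest in the wire basket, in any posture: centre between the walls and under 88 mm above the counter. The full tin stands at rest upright (within 7 degrees) on the counter, anywhere (underside within 8 mm), pressing on it with its weight (over 2.7 N) (((x of tin_a_mid in the frame of basket between -0.136 and 0.136 m and y of tin_a_mid in the frame of basket between -0.106 and 0.106 m and z of tin_a_mid in the frame of basket below 0.088 m and linear speed of each of tin_a, tin_b below 0.03 m/s and angle between tin_b's own z axis and vertical below 0.12 rad and height (world z) of tin_b below 0.008 m and contact force between tin_b and anything else above 2.7 N) or (x of tin_b_mid in the frame of basket between -0.136 and 0.136 m and y of tin_b_mid in the frame of basket between -0.106 and 0.106 m and z of tin_b_mid in the frame of basket below 0.088 m and linear speed of each of tin_b, tin_a below 0.03 m/s and angle between tin_a's own z axis and vertical below 0.12 rad and height (world z) of tin_a below 0.008 m and contact force between tin_a and anything else above 2.7 N))); the robot touches nothing.
It fails at once if the sugar bowl, milk jug or mugs are moved by more than 30 mm or tipped by more than 20 degrees (distance of any of sugar_bowl, milk_jug, mugs from where it was at the start of the episode above 0.03 m or angle between any of sugar_bowl, milk_jug, mugs's own z axis and vertical above 0.35 rad).
It also fails if it takes over 67 s, if anything falls off the work surface, if the arm or the gripper's body presses on something with over 40 N, if the wrist force passes 120 N, or if a joint passes its speed limit or range.

## Working session

There is one attempt and no reset: what is moved stays moved. The work goes in short steps, Python scripts to look and compute and a tool call to move; the robot and the scene stay as the last step left them, time stands still between calls to the robot, and variables do not carry over. Pictures are saved under pics/ and viewed, and the job is handed in when it is done.

Besides the shell and the picture viewer there is one more tool, called as name(argument=value, ...) on one line, values as JSON. play_rows: Moves the arm, as the interface text tells. Its arguments: {"type":"object","properties":{"rows":{"type":"array","items":{"type":"array","items":{"type":"array","items":{"type":"number"}}}}},"required":["rows"]}

```bash
mkdir -p pics; ls; cat > h.py <<'E'
import numpy as np,cv2
from station import get_obs,camera
def snap(n,f):
    c=camera(n); cv2.imwrite(f'pics/{f}.png',c['pixels'][:,:,::-1]); np.savez(f'pics/{f}.npz',K=c['K'],T=c['world_from_camera']); return c
def ray(f,u,v,z):
    d=np.load(f'pics/{f}.npz');T=d['T'];r=T[:3,:3]@np.linalg.inv(d['K'])@[u,v,1];o=T[:3,3];return o+r*(z-o[2])/r[2]
def proj(f,p):
    d=np.load(f'pics/{f}.npz');T=np.linalg.inv(d['T']);q=d['K']@(T[:3,:3]@np.array(p)+T[:3,3]);return q[:2]/q[2]
E
python3 - <<'E'
from h import *
np.set_printoptions(precision=4,suppress=True)
for n in('top','side','wrist'):
    c=snap(n,n+'0');print(n,c['K'].round(1).tolist(),c['world_from_camera'].round(3).tolist())
print(get_obs())
E
```

```text
pics
top [[385.4, 0.0, 283.8], [0.0, 385.4, 212.6], [0.0, 0.0, 1.0]] [[-0.016, -0.989, 0.146, 0.463], [-1.0, 0.016, -0.003, 0.101], [0.001, -0.146, -0.989, 0.889], [0.0, 0.0, 0.0, 1.0]]
side [[476.2, 0.0, 277.7], [0.0, 476.2, 208.9], [0.0, 0.0, 1.0]] [[-0.757, -0.433, 0.489, 0.089], [-0.654, 0.492, -0.575, 0.686], [0.009, -0.755, -0.655, 0.745], [0.0, 0.0, 0.0, 1.0]]
wrist [[325.6, 0.0, 280.0], [0.0, 325.6, 208.9], [0.0, 0.0, 1.0]] [[-0.273, 0.928, 0.254, 0.085], [0.962, 0.263, 0.073, -0.547], [0.001, 0.264, -0.965, 0.372], [0.0, 0.0, 0.0, 1.0]]
{'clock': 0.15, 'q': array([-1.0104,  0.2556,  0.1073, -0.0003, -1.4239, -0.2846]), 'qd': array([-0.    , -0.0024,  0.0036,  0.0018,  0.0007,  0.0013]), 'joint_efforts': array([ -0.0003, -38.6942,  23.8081,   5.3665,  -0.0046,  -0.    ]), 'tcp_pos': array([ 0.1497, -0.5289,  0.2526]), 'ee_rot': array([[-0.9622, -0.2722, -0.0005],
       [-0.2722,  0.9622,  0.0014],
       [ 0.0001,  0.0014, -1.    ]]), 'force': array([-0.1935,  0.4074, -0.1124]), 'ft_torque': array([ 0.0345,  0.0153, -0.0245]), 'grip_width': 0.9997374141175033}
```

View pics/top0.png

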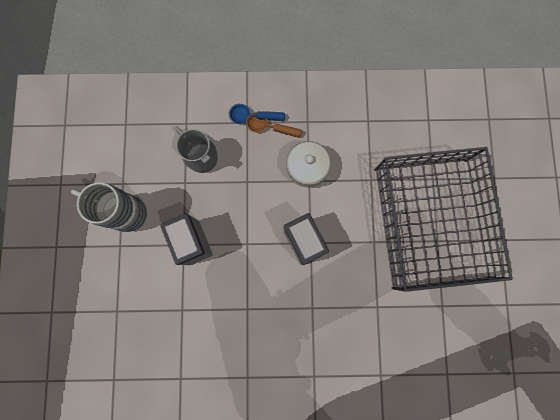

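View pics/side0.png

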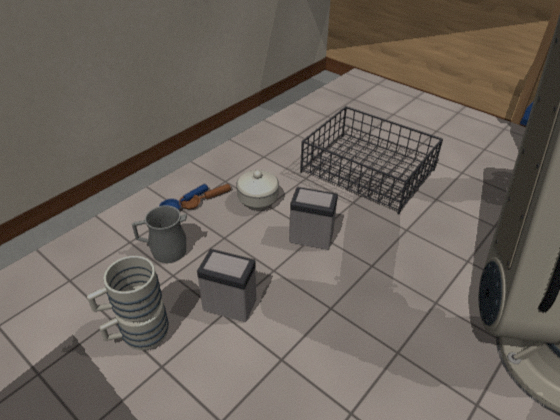

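The top view shows two tins, at about (183,239) and (306,239). The basket is at about (443,220), the sugar bowl (308,163), the jug (197,150) and the mugs (110,207). I'll enlarge the tins to get their corners.

```bash
python3 - <<'E'
from h import *
im=cv2.imread('pics/top0.png');
a=cv2.resize(im[195:275,145:220],None,fx=5,fy=5,interpolation=cv2.INTER_CUBIC)
b=cv2.resize(im[195:275,270:345],None,fx=5,fy=5,interpolation=cv2.INTER_CUBIC)
cv2.imwrite('pics/tz.png',cv2.convertScaleAbs(np.hstack([a,b]),alpha=1.6))
im=cv2.imread('pics/side0.png');
a=cv2.resize(im[235:330,185:265],None,fx=5,fy=5,interpolation=cv2.INTER_CUBIC)
b=cv2.resize(im[165:260,270:350],None,fx=5,fy=5,interpolation=cv2.INTER_CUBIC)
cv2.imwrite('pics/sz.png',cv2.convertScaleAbs(np.hstack([a,b]),alpha=1.6))
E
```

```text
(no output)
```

View pics/tz.png

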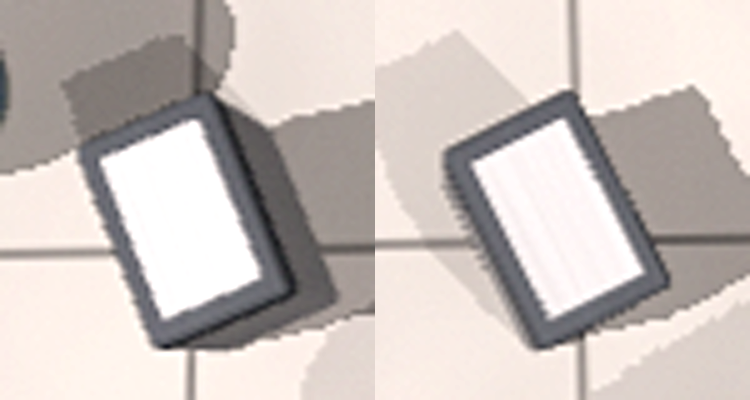

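View pics/sz.png

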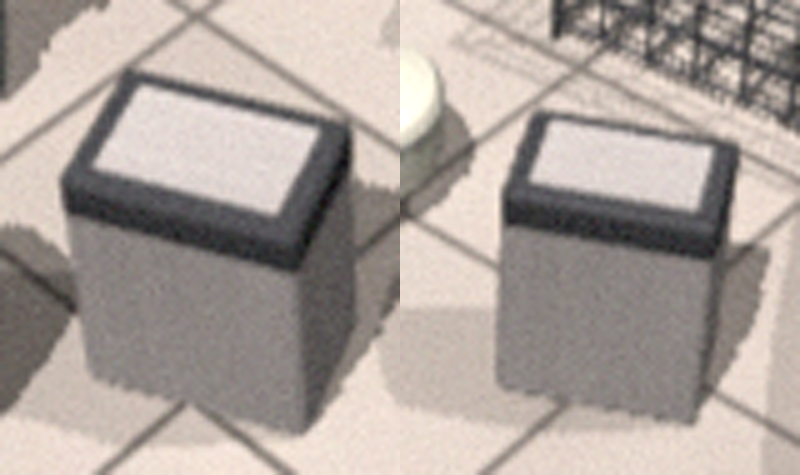

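```bash
python3 - <<'E'
from h import *
np.set_printoptions(precision=4,suppress=True)
L=np.array([(80,152),(208,93),(295,290),(158,345)])/5+[145,195]
R=np.array([(70,157),(200,92),(293,283),(165,347)])/5+[270,195]
LS=np.array([(65,180),(128,72),(350,120),(297,268)])
for n,C in(('L',L),('R',R)):
    P=np.array([ray('top0',u,v,.115)for u,v in C])
    e=[np.linalg.norm(P[i]-P[(i+1)%4])for i in range(4)]
    d=(P[2]-P[1])+(P[3]-P[0]); w=(P[1]-P[0])+(P[2]-P[3])
    print(n,P.mean(0),np.array(e),'long ang',np.degrees(np.arctan2(d[1],d[0])),'short',np.degrees(np.arctan2(w[1],w[0])))
    c=P.mean(0); 
    a=np.arctan2(d[1],d[0]);
    for z in(0.115,0):
        print(z,[proj('side0',[c[0]+sx*.045*np.cos(a)-sy*.03*np.sin(a),c[1]+sx*.045*np.sin(a)+sy*.03*np.cos(a),z]).round(1).tolist() for sx,sy in((1,1),(1,-1),(-1,-1),(-1,1))])
for n,u,v,z in(('basket',383,164,.1),('',486,150,.1),('',511,279,.1),('',398,290,.1),('sugar knob',310,159,.092),('mug top',101,205,.167),('mughandle',75,192,.14),('jug top',194,146,.1),('jughandle',180,128,.07)):print(n,ray('top0',u,v,z))
E
```

```text
L [0.5269 0.3039 0.115 ] [0.0562 0.088  0.0581 0.0847] long ang -156.1564610790315 short -67.24253598683848
0.115 [[257.8, 257.8], [246.5, 282.3], [198.1, 270.5], [211.5, 247.1]]
0 [[258.9, 298.1], [248.6, 322.5], [204.2, 310.8], [216.3, 287.4]]
R [0.5231 0.0541 0.115 ] [0.0591 0.0854 0.0573 0.0849] long ang -155.0673376198477 short -64.42478251011154
0.115 [[339.5, 192.9], [334.1, 211.0], [290.9, 202.8], [298.0, 185.4]]
0 [[334.7, 232.5], [329.5, 250.8], [289.5, 242.5], [296.1, 224.8]]
basket [ 0.6795 -0.1124  0.1   ]
 [ 0.7067 -0.3326  0.1   ]
 [ 0.4364 -0.358   0.1   ]
 [ 0.4183 -0.1285  0.1   ]
sugar knob [0.6951 0.0407 0.092 ]
mug top [0.5894 0.4455 0.167 ]
mughandle [0.621  0.5112 0.14  ]
jug top [0.7251 0.2869 0.1   ]
jughandle [0.7771 0.3257 0.07  ]
```

```bash
cat >> h.py <<'E'
def plan(x,y,z,short=None):
    o=get_obs();R=o['ee_rot'];ya=np.degrees(np.arctan2(R[1,1],R[0,1]))
    s=ya if short is None else short
    dy=((s-ya+90)%180)-90
    a=np.radians(ya+dy); yy=np.array([np.cos(a),np.sin(a),0]);zz=np.array([0,0,-1.]);xx=np.cross(yy,zz)
    d=(np.array([x,y,z])-o['tcp_pos'])*100
    print('t',o['clock'],'tcp',o['tcp_pos'].round(4),'turn_z',round(-dy,2),'then shift cm',np.round([d@xx,d@yy,d@zz],2),'tilt',R[:,2].round(4),'q6',o['q'][5].round(3))
E
python3 -c "
from h import *
plan(.5231,.0541,.21,115.3)"
```

```text
t 0.15 tcp [ 0.1497 -0.5289  0.2526] turn_z -9.5 then shift cm [-58.67  36.75   4.26] tilt [-5.0e-04  1.4e-03 -1.0e+00] q6 -0.285
```

play_rows(rows=[[[1,0,0,0,0,0,-4.75],[1,0,0,0,0,0,-4.75],[1,-3.9,2.4,0.2,0,0,0],[1,-3.9,2.4,0.2,0,0,0],[1,-3.9,2.4,0.2,0,0,0],[1,-3.9,2.4,0.2,0,0,0],[1,-3.9,2.4,0.2,0,0,0],[1,-3.9,2.4,0.2,0,0,0]]])

```text
clock: 0.95
tcp_pos: [0.3002, -0.2973, 0.2411]
ee_rot: [[-0.904, -0.427, 0.0], [-0.427, 0.904, 0.0], [-0.0, 0.0, -1.0]]
force: [1.2, -0.3, 0.1]
grip_width: 1.002
```

play_rows(rows=[[[1,-3.9,2.4,0.2,0,0,0],[1,-3.9,2.4,0.2,0,0,0],[1,-3.9,2.4,0.2,0,0,0],[1,-3.9,2.4,0.2,0,0,0],[1,-3.9,2.4,0.2,0,0,0],[1,-3.9,2.4,0.2,0,0,0],[1,-3.9,2.4,0.2,0,0,0],[1,-3.9,2.4,0.2,0,0,0]]])

```text
clock: 1.75
tcp_pos: [0.5003, 0.0098, 0.2251]
ee_rot: [[-0.904, -0.428, -0.0], [-0.428, 0.904, -0.0], [0.0, 0.0, -1.0]]
force: [0.8, -0.0, -0.4]
grip_width: 0.992
```

```bash
python3 -c "
from h import *
plan(.5231,.0541,.21,115.3)"
```

```text
t 1.75 tcp [0.5003 0.0098 0.2251] turn_z 0.03 then shift cm [-3.95  3.03  1.51] tilt [-2.e-04 -0.e+00 -1.e+00] q6 -1.462
```

play_rows(rows=[[[1,-2.0,1.55,0.75,0,0,0],[1,-2.0,1.55,0.75,0,0,0],[1,0,0,0,0,0,0],[1,0,0,0,0,0,0],[1,0,0,0,0,0,0],[1,0,0,0,0,0,0],[1,0,0,0,0,0,0],[1,0,0,0,0,0,0]]])

```text
clock: 2.55
tcp_pos: [0.5226, 0.0527, 0.2106]
ee_rot: [[-0.904, -0.427, 0.001], [-0.427, 0.904, 0.0], [-0.001, 0.0, -1.0]]
force: [-0.7, -0.5, 0.2]
grip_width: 1.003
```

```bash
python3 -c "
from h import *
plan(.5231,.0541,.088,115.3)
c=snap('wrist','w1');snap('top','t1')"
```

```text
t 2.55 tcp [0.5226 0.0527 0.2106] turn_z -0.03 then shift cm [-0.1   0.11 12.26] tilt [ 5.e-04  3.e-04 -1.e+00] q6 -1.529
```

View pics/w1.png

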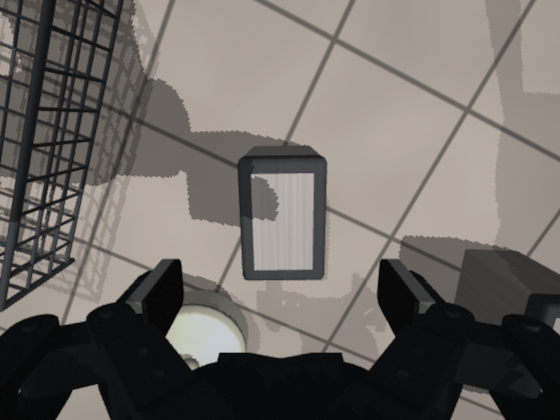

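```bash
python3 -c "
from h import *
P=np.array([ray('w1',u,v,.115) for u,v in((240,156),(326,158),(326,278),(243,278))])
print(P.mean(0),[np.linalg.norm(P[i]-P[i-1]).round(4) for i in range(4)])
d=P[1]-P[0]+P[2]-P[3];print(np.degrees(np.arctan2(d[1],d[0])))
plan(*P.mean(0)[:2],.088,115.3)"
```

```text
[0.52130583 0.0554121  0.115     ] [np.float64(0.0883), np.float64(0.0566), np.float64(0.087), np.float64(0.0605)]
114.66833225717885
t 2.65 tcp [0.5227 0.0528 0.2104] turn_z -0.02 then shift cm [1.000e-02 2.900e-01 1.224e+01] tilt [ 2.e-04  1.e-04 -1.e+00] q6 -1.529
```

play_rows(rows=[[[1,0,0.2,0,0,0,0],[1,0,0,3,0,0,0],[1,0,0,3,0,0,0],[1,0,0,3,0,0,0],[1,0,0,2,0,0,0],[1,0,0,1.2,0,0,0],[1,0,0,0,0,0,0],[1,0,0,0,0,0,0]]])

```text
clock: 3.45
tcp_pos: [0.5225, 0.055, 0.0892]
ee_rot: [[-0.904, -0.428, 0.001], [-0.428, 0.904, 0.0], [-0.001, -0.001, -1.0]]
force: [1.2, 0.4, -0.0]
grip_width: 0.999
```

play_rows(rows=[[[0,0,0,0,0,0,0],[0,0,0,0,0,0,0],[0,0,0,0,0,0,0],[0,0,0,0,0,0,0],[0,0,0,0,0,0,0],[0,0,0,0,0,0,0],[0,0,0,0,0,0,0],[0,0,0,0,0,0,0]]])

```text
clock: 4.25
tcp_pos: [0.5229, 0.055, 0.0897]
ee_rot: [[-0.904, -0.428, 0.003], [-0.428, 0.904, 0.0], [-0.003, -0.001, -1.0]]
force: [-0.1, -0.4, 5.7]
grip_width: 0.698
```

```bash
python3 -c "
from h import *
plan(.5221,.055,.088,115.3)
print(get_obs()['force'])
c=snap('side','s2')"
```

```text
t 4.25 tcp [0.5229 0.055  0.0897] turn_z 0.02 then shift cm [0.07 0.04 0.17] tilt [ 2.8e-03  4.0e-04 -1.0e+00] q6 -1.533
[-0.14955256 -0.38274735  5.66960388]
```

View pics/s2.png

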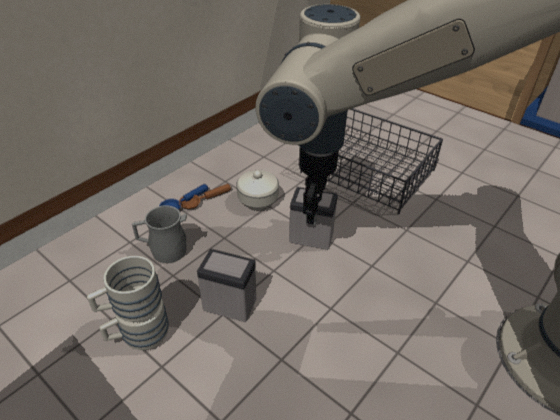

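The side view shows the jaws closed on the right-hand tin, at about (313,205). The opening reads 0.70, which is about 60 mm and matches the tin. I'll lift it.

play_rows(rows=[[[0,0,0,-1,0,0,0],[0,0,0,-1,0,0,0],[0,0,0,-1,0,0,0],[0,0,0,-1,0,0,0],[0,0,0,0,0,0,0],[0,0,0,0,0,0,0],[0,0,0,0,0,0,0],[0,0,0,0,0,0,0]]])

```text
clock: 5.1
tcp_pos: [0.5215, 0.0547, 0.1277]
ee_rot: [[-0.904, -0.427, -0.001], [-0.427, 0.904, -0.0], [0.001, 0.0, -1.0]]
force: [0.1, 0.3, -1.7]
grip_width: 0.696
```

play_rows(rows=[[[0,0,0,0,0,0,0],[0,0,0,0,0,0,0],[0,0,0,0,0,0,0],[0,0,0,0,0,0,0],[0,0,0,0,0,0,0],[0,0,0,0,0,0,0],[0,0,0,0,0,0,0],[0,0,0,0,0,0,0]]])

```text
clock: 5.9
tcp_pos: [0.5219, 0.0549, 0.1283]
ee_rot: [[-0.904, -0.427, 0.0], [-0.427, 0.904, 0.0], [-0.0, 0.0, -1.0]]
force: [0.2, 0.9, -1.2]
grip_width: 0.695
```

```bash
python3 -c "
from h import *
o=get_obs();print(o['force'],o['tcp_pos'])
c=snap('side','s3');print(get_obs()['force'])"
```

```text
[ 0.2419954   0.91876624 -1.20498252] [0.52187166 0.0548632  0.12828331]
[ 0.18791059  0.08007406 -2.04087947]
```

View pics/s3.png

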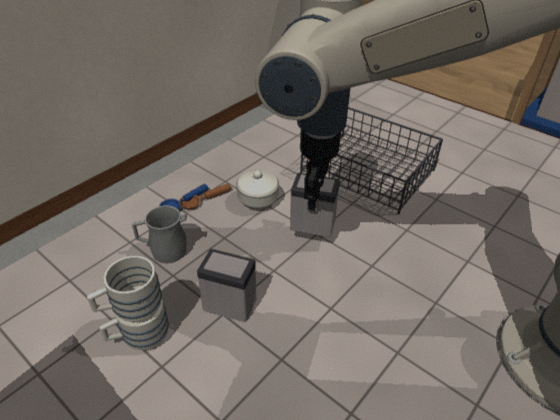

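The mean of the readings is about 1.65 N, roughly 165 g, so the right-hand tin is the empty one. The tin hangs upright in the view, clear of the counter. I'll set it back and feel the other.

play_rows(rows=[[[0,0,0,1,0,0,0],[0,0,0,1,0,0,0],[0,0,0,1,0,0,0],[0,0,0,0.5,0,0,0],[0,0,0,0.3,0,0,0],[0,0,0,0.1,0,0,0],[0,0,0,0,0,0,0],[0,0,0,0,0,0,0]]])

```text
clock: 6.75
tcp_pos: [0.5216, 0.0546, 0.0898]
ee_rot: [[-0.904, -0.428, -0.0], [-0.428, 0.904, -0.0], [0.0, -0.0, -1.0]]
force: [-3.9, -0.8, 5.4]
grip_width: 0.698
```

play_rows(rows=[[[1,0,0,0,0,0,0],[1,0,0,0,0,0,0],[1,0,0,0,0,0,0],[1,0,0,0,0,0,0],[1,0,0,0,0,0,0],[1,0,0,0,0,0,0],[1,0,0,0,0,0,0],[1,0,0,0,0,0,0]]])

```text
clock: 7.55
tcp_pos: [0.5219, 0.0549, 0.0893]
ee_rot: [[-0.904, -0.427, 0.0], [-0.427, 0.904, 0.0], [-0.0, 0.0, -1.0]]
force: [-0.0, 1.2, 0.5]
grip_width: 0.997
```

play_rows(rows=[[[1,0,0,-1,0,0,0],[1,0,0,-3,0,0,0],[1,0,0,-3,0,0,0],[1,0,0,-3,0,0,0],[1,0,0,-2,0,0,0],[1,0,0,0,0,0,0],[1,0,0,0,0,0,0],[1,0,0,0,0,0,0]]])

```text
clock: 8.35
tcp_pos: [0.5213, 0.0548, 0.2087]
ee_rot: [[-0.904, -0.427, -0.001], [-0.427, 0.904, -0.0], [0.001, 0.0, -1.0]]
force: [-0.3, -0.2, 0.1]
grip_width: 1.002
```

```bash
python3 -c "
from h import *
plan(.5269,.3039,.21,113.3);snap('wrist','w4')"
```

```text
t 8.35 tcp [0.5213 0.0548 0.2087] turn_z 2.0 then shift cm [-10.36  22.66  -0.13] tilt [-1.4e-03 -2.0e-04 -1.0e+00] q6 -1.533
```

View pics/w4.png

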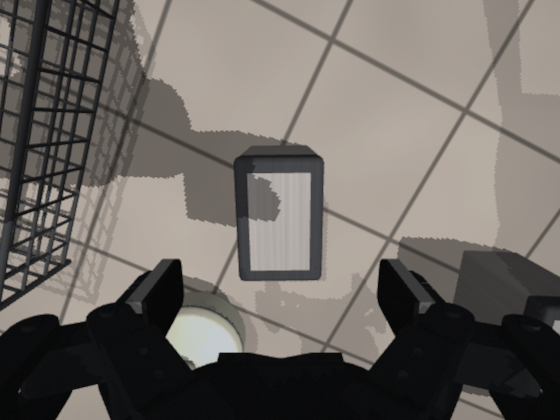

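The empty tin is standing again, centred between the pads at about (280,217). Next is the left tin.

play_rows(rows=[[[1,0,0,0,0,0,2],[1,-1.75,3.8,0,0,0,0],[1,-1.75,3.8,0,0,0,0],[1,-1.75,3.8,0,0,0,0],[1,-1.75,3.8,0,0,0,0],[1,-1.75,3.8,0,0,0,0],[1,-1.6,3.7,0,0,0,0],[1,0,0,0,0,0,0]]])

```text
clock: 9.2
tcp_pos: [0.5262, 0.3082, 0.207]
ee_rot: [[-0.917, -0.399, -0.002], [-0.399, 0.917, -0.001], [0.003, -0.0, -1.0]]
force: [0.5, 0.7, -0.6]
grip_width: 1.001
```

play_rows(rows=[[[1,0,0,0,0,0,0],[1,0,0,0,0,0,0],[1,0,0,0,0,0,0],[1,0,0,0,0,0,0],[1,0,0,0,0,0,0],[1,0,0,0,0,0,0],[1,0,0,0,0,0,0],[1,0,0,0,0,0,0]]])

```text
clock: 10.0
tcp_pos: [0.5271, 0.3042, 0.2093]
ee_rot: [[-0.918, -0.395, 0.0], [-0.395, 0.918, 0.0], [-0.0, 0.0, -1.0]]
force: [-0.3, -0.8, -0.5]
grip_width: 0.998
```

```bash
python3 -c "
from h import *
plan(.5269,.3039,.088,113.3);snap('wrist','w5')"
```

```text
t 10.0 tcp [0.5271 0.3042 0.2093] turn_z -0.0 then shift cm [ 0.03 -0.02 12.13] tilt [ 0.e+00  1.e-04 -1.e+00] q6 -1.944
```

View pics/w5.png

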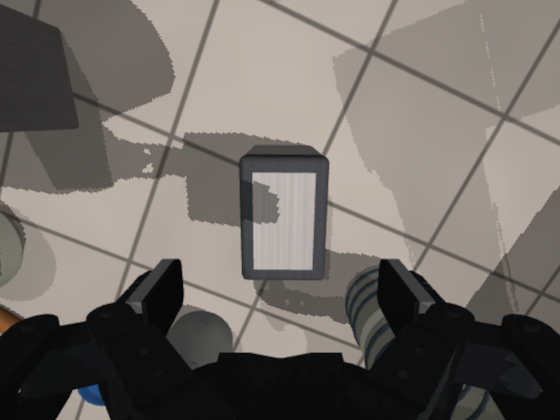

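The tin is straight in view at about column 284, so I'll shift about 2.5 mm and descend.

play_rows(rows=[[[1,0,0.2,0,0,0,0],[1,0,0,3,0,0,0],[1,0,0,3,0,0,0],[1,0,0,3,0,0,0],[1,0,0,2,0,0,0],[1,0,0,1.1,0,0,0],[1,0,0,0,0,0,0],[1,0,0,0,0,0,0]]])

```text
clock: 10.85
tcp_pos: [0.527, 0.3065, 0.0893]
ee_rot: [[-0.918, -0.396, 0.001], [-0.396, 0.918, 0.001], [-0.002, 0.0, -1.0]]
force: [1.1, -0.6, 0.3]
grip_width: 0.997
```

play_rows(rows=[[[0,0,0,0,0,0,0],[0,0,0,0,0,0,0],[0,0,0,0,0,0,0],[0,0,0,0,0,0,0],[0,0,0,0,0,0,0],[0,0,0,0,0,0,0],[0,0,0,0,0,0,0],[0,0,0,0,0,0,0]]])

```text
clock: 11.65
tcp_pos: [0.5272, 0.3066, 0.0898]
ee_rot: [[-0.918, -0.396, 0.002], [-0.396, 0.918, 0.002], [-0.003, 0.001, -1.0]]
force: [-0.7, -0.0, 5.8]
grip_width: 0.696
```

play_rows(rows=[[[0,0,0,-1,0,0,0],[0,0,0,-1,0,0,0],[0,0,0,-1,0,0,0],[0,0,0,-1,0,0,0],[0,0,0,0,0,0,0],[0,0,0,0,0,0,0],[0,0,0,0,0,0,0],[0,0,0,0,0,0,0]]])

```text
clock: 12.45
tcp_pos: [0.526, 0.3059, 0.1276]
ee_rot: [[-0.918, -0.395, -0.001], [-0.395, 0.918, -0.001], [0.001, -0.0, -1.0]]
force: [-0.3, 0.5, -4.6]
grip_width: 0.698
```

play_rows(rows=[[[0,0,0,0,0,0,0],[0,0,0,0,0,0,0],[0,0,0,0,0,0,0],[0,0,0,0,0,0,0],[0,0,0,0,0,0,0],[0,0,0,0,0,0,0],[0,0,0,0,0,0,0],[0,0,0,0,0,0,0]]])

```text
clock: 13.25
tcp_pos: [0.5264, 0.3061, 0.1283]
ee_rot: [[-0.918, -0.396, 0.0], [-0.396, 0.918, 0.0], [-0.0, 0.0, -1.0]]
force: [0.0, 0.5, -3.5]
grip_width: 0.694
```

```bash
python3 -c "
from h import *
print(get_obs()['force'])
c=snap('side','s6');print(get_obs()['force'])"
```

```text
[ 0.03794263  0.54370848 -3.45236503]
[-0.32215071 -0.75092291 -4.41198888]
```

View pics/s6.png

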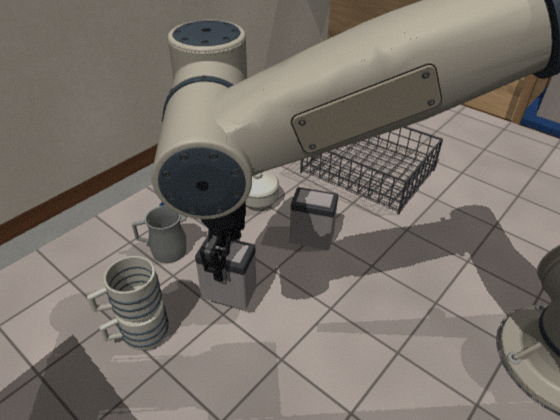

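The left tin, at about (228,272), is off the counter and pulls about 4.2 N, so it is the full one. I'll set it back down upright.

play_rows(rows=[[[0,0,0,1,0,0,0],[0,0,0,1,0,0,0],[0,0,0,1,0,0,0],[0,0,0,0.5,0,0,0],[0,0,0,0.3,0,0,0],[0,0,0,0.1,0,0,0],[0,0,0,0,0,0,0],[0,0,0,0,0,0,0]]])

```text
clock: 14.1
tcp_pos: [0.5265, 0.306, 0.0899]
ee_rot: [[-0.918, -0.396, 0.001], [-0.396, 0.918, 0.0], [-0.001, -0.0, -1.0]]
force: [-3.9, -2.4, 2.7]
grip_width: 0.699
```

play_rows(rows=[[[1,0,0,0,0,0,0],[1,0,0,0,0,0,0],[1,0,0,0,0,0,0],[1,0,0,0,0,0,0],[1,0,0,0,0,0,0],[1,0,0,0,0,0,0],[1,0,0,0,0,0,0],[1,0,0,0,0,0,0]]])

```text
clock: 14.9
tcp_pos: [0.5264, 0.3061, 0.0893]
ee_rot: [[-0.918, -0.396, 0.0], [-0.396, 0.918, 0.0], [-0.0, -0.0, -1.0]]
force: [0.3, 1.0, -0.0]
grip_width: 1.002
```

play_rows(rows=[[[1,0,0,-1,0,0,0],[1,0,0,-3,0,0,0],[1,0,0,-3,0,0,0],[1,0,0,-3,0,0,0],[1,0,0,-2,0,0,0],[1,0,0,0,0,0,0],[1,0,0,0,0,0,0],[1,0,0,0,0,0,0]]])

```text
clock: 15.7
tcp_pos: [0.5259, 0.3058, 0.2085]
ee_rot: [[-0.918, -0.395, -0.001], [-0.395, 0.918, -0.001], [0.002, -0.0, -1.0]]
force: [-0.0, 0.3, -0.4]
grip_width: 0.996
```

```bash
python3 -c "
from h import *
plan(.5218,.0549,.21,115.3);snap('wrist','w7')"
```

```text
t 15.7 tcp [0.5259 0.3058 0.2085] turn_z -2.0 then shift cm [ 11.09 -22.51  -0.15] tilt [-1.4e-03 -8.0e-04 -1.0e+00] q6 -1.947
```

View pics/w7.png

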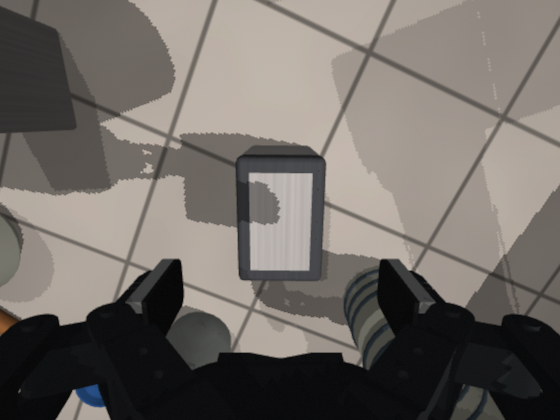

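The full tin stands upright and undisturbed at about (281,218). I'm going back to the empty tin.

play_rows(rows=[[[1,0,0,0,0,0,-2],[1,1.85,-3.75,0,0,0,0],[1,1.85,-3.75,0,0,0,0],[1,1.85,-3.75,0,0,0,0],[1,1.85,-3.75,0,0,0,0],[1,1.85,-3.75,0,0,0,0],[1,1.85,-3.75,0,0,0,0],[1,0,0,0,0,0,0]]])

```text
clock: 16.55
tcp_pos: [0.5213, 0.0512, 0.2089]
ee_rot: [[-0.906, -0.424, -0.002], [-0.424, 0.906, -0.001], [0.002, -0.001, -1.0]]
force: [0.5, 0.5, -0.3]
grip_width: 1.001
```

play_rows(rows=[[[1,0,0,0,0,0,0],[1,0,0,0,0,0,0],[1,0,0,0,0,0,0],[1,0,0,0,0,0,0],[1,0,0,0,0,0,0],[1,0,0,0,0,0,0],[1,0,0,0,0,0,0],[1,0,0,0,0,0,0]]])

```text
clock: 17.35
tcp_pos: [0.5221, 0.0553, 0.2093]
ee_rot: [[-0.904, -0.427, 0.0], [-0.427, 0.904, 0.0], [-0.0, -0.0, -1.0]]
force: [-0.4, -0.5, -1.2]
grip_width: 0.998
```

```bash
python3 -c "
from h import *
plan(.5218,.0549,.088,115.3);snap('wrist','w8')"
```

```text
t 17.35 tcp [0.5221 0.0553 0.2093] turn_z 0.01 then shift cm [ 0.05 -0.02 12.13] tilt [ 0.  0. -1.] q6 -1.533
```

View pics/w8.png

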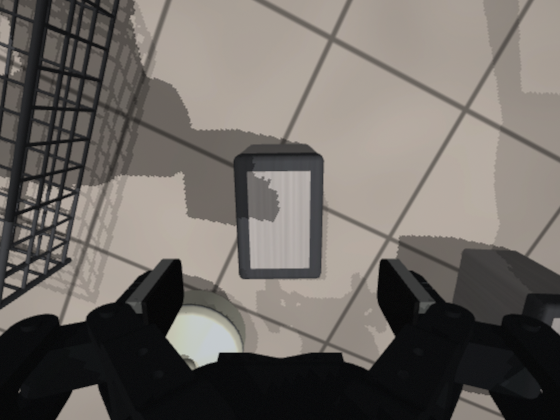

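The empty tin is aligned between the pads at about (279,216). I'll descend, grip and lift.

play_rows(rows=[[[1,0,0,3,0,0,0],[1,0,0,3,0,0,0],[1,0,0,3,0,0,0],[1,0,0,2,0,0,0],[1,0,0,1,0,0,0],[1,0,0,0,0,0,0],[1,0,0,0,0,0,0],[1,0,0,0,0,0,0]]])

```text
clock: 18.2
tcp_pos: [0.5231, 0.0555, 0.0907]
ee_rot: [[-0.904, -0.428, 0.003], [-0.428, 0.904, 0.001], [-0.003, -0.0, -1.0]]
force: [-0.1, -0.3, -0.0]
grip_width: 1.0
```

play_rows(rows=[[[0,0,0,0,0,0,0],[0,0,0,0,0,0,0],[0,0,0,0,0,0,0],[0,0,0,0,0,0,0],[0,0,0,0,0,0,0],[0,0,0,0,0,0,0],[0,0,0,0,0,0,0],[0,0,0,0,0,0,0]]])

```text
clock: 19.0
tcp_pos: [0.5228, 0.0553, 0.0903]
ee_rot: [[-0.904, -0.428, 0.002], [-0.428, 0.904, 0.0], [-0.002, -0.001, -1.0]]
force: [-0.6, -0.6, 5.1]
grip_width: 0.694
```

play_rows(rows=[[[0,0,0,-1,0,0,0],[0,0,0,-2,0,0,0],[0,0,0,-2,0,0,0],[0,0,0,-2,0,0,0],[0,0,0,-3,0,0,0],[0,0,0,-3,0,0,0],[0,0,0,-2,0,0,0],[0,0,0,0,0,0,0]]])

```text
clock: 19.8
tcp_pos: [0.5233, 0.0555, 0.2425]
ee_rot: [[-0.904, -0.428, 0.005], [-0.428, 0.904, 0.002], [-0.006, -0.001, -1.0]]
force: [0.0, 0.8, -1.5]
grip_width: 0.695
```

```bash
python3 - <<'E'
from h import *
# basket centre from rim corners
C=np.array([ray('top0',u,v,.1) for u,v in((383,164),(486,150),(511,279),(398,290))])
print(C.mean(0),[np.linalg.norm(C[i]-C[i-1]).round(3) for i in range(4)])
d=C[0]-C[3]+C[1]-C[2];print('long ang',np.degrees(np.arctan2(d[1],d[0])))
c=C.mean(0);plan(c[0],c[1],.24);print(get_obs()['force'])
im=cv2.imread('pics/top0.png');cv2.imwrite('pics/bz.png',cv2.resize(im[135:305,360:525],None,fx=3.4,fy=3.4))
E
```

```text
[ 0.56022737 -0.23286941  0.1       ] [np.float64(0.262), np.float64(0.222), np.float64(0.271), np.float64(0.23)]
long ang 4.47975878953447
t 19.8 tcp [0.5233 0.0555 0.2425] turn_z -0.0 then shift cm [  8.99 -27.65   0.25] tilt [ 0.0054  0.0016 -1.    ] q6 -1.533
[ 0.02386667  0.75394505 -1.51175666]
```

View pics/bz.png

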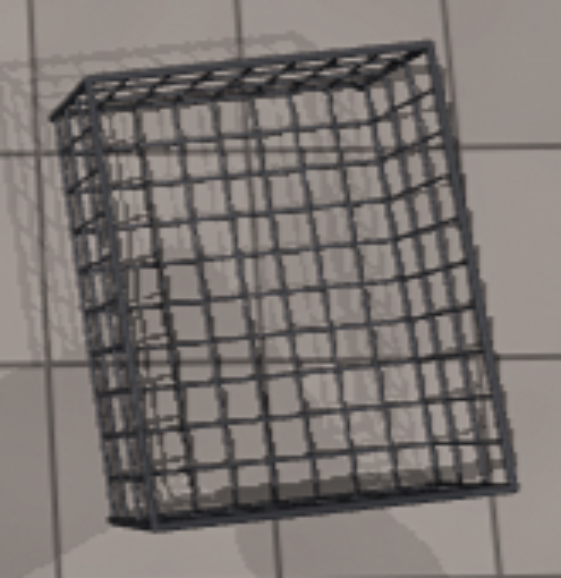

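```bash
python3 - <<'E'
from h import *
C=np.array([ray('top0',u,v,.1) for u,v in((386.5,158.5),(487,147.4),(512,279),(405.6,290.3))])
print(C.mean(0),[np.linalg.norm(C[i]-C[i-1]).round(3) for i in range(4)])
d=C[0]-C[3]+C[1]-C[2];print('long ang',np.degrees(np.arctan2(d[1],d[0])))
c=C.mean(0);plan(c[0],c[1],.24)
E
```

```text
[ 0.56439263 -0.23986041  0.1       ] [np.float64(0.275), np.float64(0.216), np.float64(0.277), np.float64(0.217)]
long ang 5.010272373313536
t 19.8 tcp [0.5233 0.0555 0.2425] turn_z -0.0 then shift cm [  8.92 -28.46   0.25] tilt [ 0.0054  0.0016 -1.    ] q6 -1.533
```

The basket rim measures 0.276 × 0.217 m, which matches the size given. I'll move over its centre.

play_rows(rows=[[[0,1.1,-3.5,0,0,0,0],[0,1.1,-3.5,0,0,0,0],[0,1.1,-3.5,0,0,0,0],[0,1.1,-3.5,0,0,0,0],[0,1.1,-3.5,0,0,0,0],[0,1.1,-3.5,0,0,0,0],[0,1.1,-3.5,0,0,0,0],[0,1.1,-3.5,0,0,0,0]]])

```text
clock: 20.6
tcp_pos: [0.5616, -0.2366, 0.2377]
ee_rot: [[-0.904, -0.427, -0.003], [-0.427, 0.904, 0.001], [0.002, 0.002, -1.0]]
force: [0.6, 0.0, -0.3]
grip_width: 0.694
```

play_rows(rows=[[[0,0,0,0,0,0,0],[0,0,0,0,0,0,0],[0,0,0,0,0,0,0],[0,0,0,0,0,0,0],[0,0,0,0,0,0,0],[0,0,0,0,0,0,0],[0,0,0,0,0,0,0],[0,0,0,0,0,0,0]]])

```text
clock: 21.4
tcp_pos: [0.5623, -0.2353, 0.2394]
ee_rot: [[-0.904, -0.428, 0.0], [-0.428, 0.904, -0.0], [-0.0, -0.0, -1.0]]
force: [0.4, 0.5, -1.4]
grip_width: 0.696
```

```bash
python3 -c "
from h import *
plan(.5644,-.24,.108);snap('top','t9');print(get_obs()['force'])"
```

```text
t 21.4 tcp [ 0.5623 -0.2353  0.2394] turn_z -0.0 then shift cm [ 1.000e-02 -5.100e-01  1.314e+01] tilt [ 2.e-04 -0.e+00 -1.e+00] q6 -0.989
[-1.04407921 -0.33843867 -1.78012898]
```

View pics/t9.png

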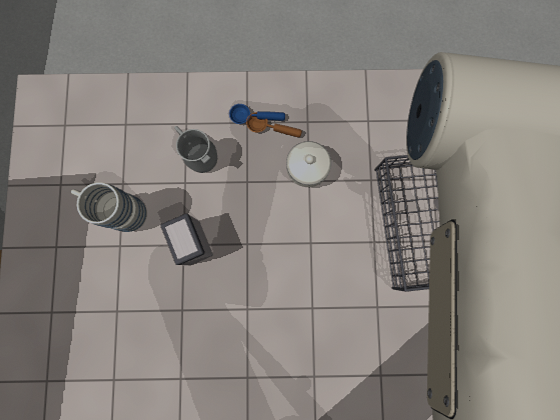

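The full tin stands at (183,239) and the other things are unmoved. The arm is over the basket, so I'll lower and release.

play_rows(rows=[[[0,0,-0.5,2,0,0,0],[0,0,0,3,0,0,0],[0,0,0,3,0,0,0],[0,0,0,2,0,0,0],[0,0,0,1.5,0,0,0],[0,0,0,1,0,0,0],[0,0,0,0.5,0,0,0],[0,0,0,0,0,0,0]]])

```text
clock: 22.25
tcp_pos: [0.5643, -0.24, 0.1091]
ee_rot: [[-0.904, -0.427, -0.0], [-0.427, 0.904, 0.0], [0.0, 0.0, -1.0]]
force: [-0.6, -0.4, -2.6]
grip_width: 0.695
```

play_rows(rows=[[[1,0,0,0,0,0,0],[1,0,0,0,0,0,0],[1,0,0,0,0,0,0],[1,0,0,0,0,0,0],[1,0,0,0,0,0,0],[1,0,0,0,0,0,0],[1,0,0,0,0,0,0],[1,0,0,0,0,0,0]]])

```text
clock: 23.05
tcp_pos: [0.5644, -0.24, 0.1092]
ee_rot: [[-0.904, -0.427, -0.0], [-0.427, 0.904, 0.0], [0.0, 0.0, -1.0]]
force: [0.4, -0.2, 0.4]
grip_width: 1.004
```

play_rows(rows=[[[1,0,0,-1,0,0,0],[1,0,0,-2,0,0,0],[1,0,0,-3,0,0,0],[1,0,0,-3,0,0,0],[1,0,0,-3,0,0,0],[1,0,0,-2,0,0,0],[1,0,0,0,0,0,0],[1,0,0,0,0,0,0]]])

```text
clock: 23.85
tcp_pos: [0.5645, -0.2399, 0.25]
ee_rot: [[-0.904, -0.427, 0.001], [-0.427, 0.904, 0.0], [-0.001, -0.0, -1.0]]
force: [0.2, -0.9, -0.4]
grip_width: 1.003
```

```bash
python3 -c "
from h import *
snap('wrist','w10');snap('side','s10')
cv2.imwrite('pics/c10.png',np.hstack([cv2.resize(cv2.imread(f'pics/{n}10.png'),(400,300)) for n in 'ws']))"
```

```text
(no output)
```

View pics/c10.png

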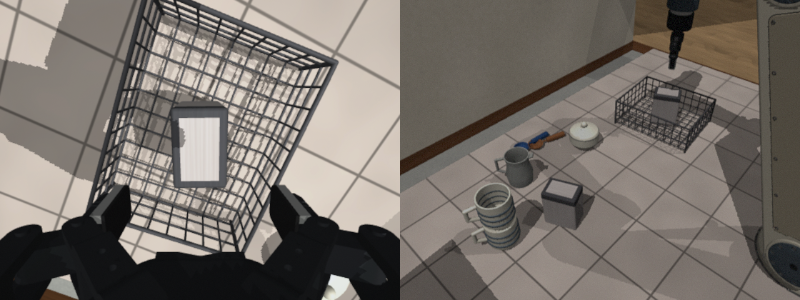

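The wrist view (left half) shows the tin standing inside the basket at about (200,147). The side view shows the full tin upright at (563,203), the gripper clear, and the mugs, jug and bowl where they were.

```bash
python3 -c "
from station import finish_job
print(finish_job())"
```

```text
the job is handed in; nothing more can be done
None
```

The job is handed in at about 24 s of the 67 s allowed; the hand-in reports no verdict.

- **Which tin is empty:** I lifted the right-hand tin first and felt about 1.6 N, then set it back. The left-hand tin pulled about 4.2 N, so it is the full one, and I stood it back upright where it was. The force readings vary by about 0.5 N, well below the gap between the two tins.
- **Empty tin:** I lifted the right-hand tin again, lowered it into the middle of the basket and let go about 4 mm above its floor.
- **Last checks:** The pictures show the empty tin standing inside the basket, with its centre about 72 mm above the counter, under the 88 mm limit. The full tin is upright, and the mugs, jug and bowl look unmoved. The open gripper is clear of everything. None of the checks failed or disagreed.

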